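# Shut the tool case and close its hasp under the lamp bar

## Task

Shut the blue tool case: first press its lid fully down while the hasp still sticks out clear of the staple, then swing the hasp down until it lies flat against the front of the case, over the staple. Reach in under the lamp bar without bumping it, and leave the mug, the red bottle and the tape measure where they stand.

Things in the scene. Friction and masses are not known exactly. Their poses are not given: they have to be found in the camera images.
- stand: Fixed dark steel base plate, 175 x 420 x 8 mm, that carries the blue tool case and the lamp bar. Origin on the bench below the middle of the case's front face; x points from the case's front to its rear, y to the left along it, z up. Plate from x = -45 to 130; case body (300 wide, rim at z = 98) from x = 0 to 120; top of the shut lid z = 125.
- lamp: Fixed aluminium lamp bar over the front of the case, same origin and axes as the stand: a bar 40 (x) x 430 (y) x 30 (z) mm centred at x = -27, y = 0, z = 335, its underside at z = 318, on two 16 mm posts at x = -27, y = -195 and +195. It blocks an upright gripper: come in under it from the front with the tool tilted.
- lid (a joint): Angle of the blue lid about its rear hinge (a line along the stand's y through x = 123, z = 103 mm in the stand's frame): 0 = shut, grows as its front rises. A stiff hinge: it stays where it is left; 2 to 4 N down on a finger pull moves it.
- pull_left (a point): Middle of the top face of the left (+y) black finger pull, a ledge 60 mm wide (y), standing 29 mm out from the lid's front, 6 mm thick, 90 mm beside the hasp's middle. Moves with the lid; z = 118 mm when shut.
- pull_right (a point): The same for the right (-y) finger pull.
- hasp (a joint): Angle of the steel hasp about its pin, measured from the lid: 0 = closed, hanging flat against the case front; grows as it swings out and up towards the robot (pi/2 = standing straight out from the lid's front). It stays where it is left; about 1 N at its end swings it.
- hasp_pin (a point): Middle of the hasp's pin; at x = -8, z = 118 mm of the stand when the lid is shut. Axes turn with the hasp: y along the pin, -z along the leaf to its end, -x out of its outer face (press there). Leaf: 50 mm wide, 3 thick, in the pin's plane. From the pin: slot 12 wide at 20 to 50 mm, plain plate to 61, lip bent 24 degrees outward to 73.
- hasp_end (a point): Middle of the free end of the hasp's bent lip, 74 mm from the pin.
- staple (a point): Outer tip of the steel staple loop on the front of the case: 6 mm wide (y), 21 mm high, standing 22 mm out from the front; it goes through the hasp's slot and sticks out 13 mm, so press beside or below it.
- mug: White mug with dark dots, 82 x 114 x 91 mm, standing upright to the left of the case; origin at its underside. Leave alone.
- thread_lock: Small red and white bottle, 31 mm diameter, 98 mm tall, standing to the right of the front of the case; origin at its underside. Leave alone.
- tape_measure: Yellow tape measure, 34 x 88 x 60 mm, to the right of the case; origin at its underside. Leave alone.

How it is judged:
By the outcome, as a careful person would: the job done as asked, in the order asked, and still so for the second after the job is handed in, with the robot touching nothing.
It also fails if it takes over 42 s, if anything falls off the work surface, if the arm or the gripper's body presses on something with over 40 N, if the wrist force passes 120 N, or if a joint passes its speed limit or range.

## Robot

A 6-joint arm with a two-finger parallel gripper is mounted at the origin on the work surface; the furniture and walls round the work are solid. World frame = base frame: x ahead of the robot, y to its left, z up, the work surface at z = 0. Lengths are in m, angles in rad, forces in N, time in s.
With the tool pointing down it reaches from about 0.275 to 0.725 m from the base axis. Payload 15.9 kg.
Tool frame: the origin (TCP) lies at the very end of the fingers, on their centre line; the grasp point (between the pads) lies 19 mm behind it (robot.tcp_to_grasp is the distance from the TCP to the grasp point, in m); z points along the fingers, y is the line along which they close (so a half turn about z gives the same grasp; the last joint's range is limited). The gripper opens to 85 mm and grips with 20 to 120 N. Pads are 22 mm wide; open, the fingers measure 114 mm over their backs; the gripper's body (76 mm by 85 mm) begins 54 mm behind the grasp point. The pads swing forward as they close: fully open they stand 13 mm farther back than shut.
Start: joints at [-1.141, 0.213, -0.034, 1.323, 0, 1.571], TCP at [0.208, -0.455, 0.231] pointing down, gripper open.
Joint ranges: [-2.98, 2.98], [-0.74, 1.72], [-1.14, 1.35], [-2.1, 2.04], [-1.57, 1.44], [-3.14, 3.14]. Speed limits (rad/s): [1.89, 1.89, 2.39, 2.57, 3.14, 3.14].

## Interface

Orientations are given as [roll, pitch, yaw] about the fixed x, y, z axes, in that order (R = Rz(yaw) Ry(pitch) Rx(roll)).
In Python, from rig import robot, eyes, job_done, telemetry gives the robot as it stands. Calls block until the motion is done:
- robot.move_to(position, orientation): joint-space move of the TCP to a pose.
- robot.servo_line(position, v=0.15, attitude=None, until_force=None): straight line of the TCP; attitude=None keeps the orientation; v is the mean speed in m/s. With until_force (N) it stops when the force on the tool has changed by that much, and returns True; else False.
- robot.goto_joints(angles): joint-space move.
- robot.set_gripper(opening): finger opening in m; the grip force is fixed at half the most; returns when the fingers have stopped.
- robot.pause(seconds).
- robot.solve_ik(position, orientation): joint angles nearest the present ones, or None.
- eyes.capture(name): name is "side" or "top"; returns a dict with "frame" (400x640x3 uint8, blue, green, red), "z_map" (400x640 float32, m along the optical axis (not along the pixel's ray), 0 where there is no reading), "mtx" (3x3 intrinsics, pixels), "position" and "rotation" of the camera in the world. Camera axes: x right, y up, looking along -z (the intrinsics and any distortion apply to the point x, -y, -z); pixel columns grow to the right and rows downward; lengths in m; the calibration is good to about 2 mm. A picture is of the moment at which its call begins.
A pose or a line that the arm cannot do raises robot.IKError and nothing moves.
- job_done(): hands the job in; it is judged then, once.
Readings, each from a call of its own:
- telemetry.get_clock(): time.
- telemetry.get_q(): joint angles.
- telemetry.get_dq(): joint speeds.
- telemetry.get_effort(): joint torques, N m.
- telemetry.get_tcp_pos(): TCP position.
- telemetry.get_tcp_rot(): TCP orientation.
- telemetry.get_wrist_force(): force on the tool from outside, world axes, zero at the start.
- telemetry.get_moment(): the same for the moment, N m.
- telemetry.get_gripper_width(): finger opening in m.
- telemetry.get_grasp_force(): force on a finger pad.
Only numpy, scipy, OpenCV 4.12 (cv2) and the standard library are available. Lean on these libraries where they do the work, as an engineer would, in place of code of your own. Each camera call takes 0.05 s, during which the arm holds its last target. There are 200 camera calls.

## Working session

There is one attempt and no reset: what is moved stays moved. The work goes in short steps, each a Python script; the robot and the scene stay as the last script left them, time stands still between calls to the robot, and variables do not carry over. Pictures are saved under pics/ and viewed, at most 10 in all, crops included, and the job is handed in when it is done.

```bash
ls; mkdir -p pics; cat > h.py <<'E'
import numpy as np, cv2
from rig import robot, eyes, job_done, telemetry
def cap(n,png=None):
    c=eyes.capture(n)
    if png: cv2.imwrite('pics/'+png,c['frame'])
    return c
def cloud(c):
    z=c['z_map'];v,u=np.mgrid[:400,:640];K=np.array(c['mtx'])
    p=np.stack([(u-K[0,2])/K[0,0]*z,-(v-K[1,2])/K[1,1]*z,-z],-1)
    w=p@np.array(c['rotation']).T+np.array(c['position']); w[z==0]=np.nan
    return w
E
python3 - <<'E'
from h import *
for n in('side','top'):
    c=cap(n,n+'1.png');print(n,c['mtx'],c['position'],c['rotation'],[k for k in c])
    np.save(n+'1.npy',cloud(c));np.save(n+'1f.npy',c['frame'])
print(telemetry.get_clock(),telemetry.get_tcp_rot())
E
```

```text
pics
side [[489.34409267   0.         322.02696021]
 [  0.         489.34409267 198.70418815]
 [  0.           0.           1.        ]] [-0.05736728  1.08348849  0.79241655] [ 1.04305438 -0.01982551 -2.57989984] ['frame', 'z_map', 'mtx', 'position', 'rotation']Traceback (most recent call last):
  File "<stdin>", line 4, in <module>
  File "h.py", line 10, in cloud
    w=p@np.array(c['rotation']).T+np.array(c['position']); w[z==0]=np.nan
      ~~~~~~~~~~~~~~~~~~~~~~~~~~~^~~~~~~~~~~~~~~~~~~~~~~~
ValueError: operands could not be broadcast together with shapes (400,640) (3,)
```

```bash
sed -i "s/np.array(c\['rotation'\]).T/R.from_euler('xyz',c['rotation']).as_matrix().T/; 1a from scipy.spatial.transform import Rotation as R" h.py
python3 - <<'E'
from h import *
for n in('side','top'):
    c=cap(n,n+'2.png');print(n,c['position'],c['rotation'])
    np.save(n+'1.npy',cloud(c));np.save(n+'1f.npy',c['frame'])
print(telemetry.get_clock(),telemetry.get_tcp_rot())
E
```

```text
side [-0.05736728  1.08348849  0.79241655] [ 1.04305438 -0.01982551 -2.57989984]
top [ 0.17611889 -0.04089931  1.23099848] [ 0.34192287 -0.00136348 -1.30918719]
0.15 [-3.14073699e+00  1.83866818e-05  4.29850526e-01]
```

View pics/side2.png

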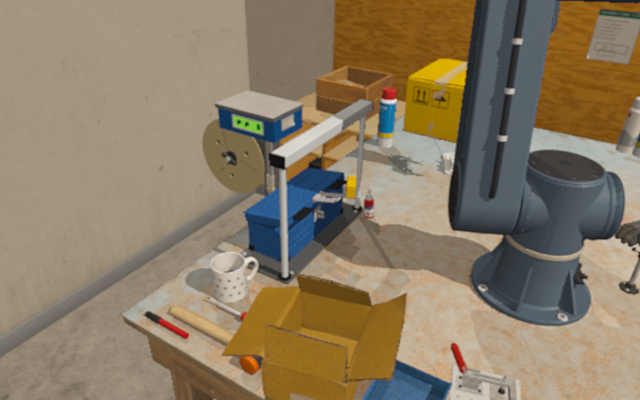

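View pics/top2.png

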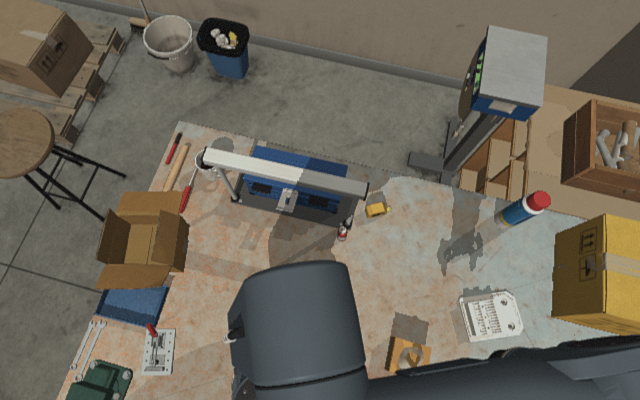

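```bash
python3 - <<'E'
from h import *
np.set_printoptions(precision=4,suppress=True)
for n,box in(('top',(195,140,375,205)),('side',(270,95,375,170))):
    w=np.load(n+'1.npy');u0,v0,u1,v1=box
    p=w[v0:v1,u0:u1].reshape(-1,3);q=p[(p[:,2]>.335)&(p[:,2]<.36)]
    r=cv2.minAreaRect((q[:,:2]*1000).astype(np.float32));print(n,len(q),np.median(q,0),r)
# frame guess from top bar
    (cx,cy),_,_=r
    C=np.cov(q[:,:2].T);e=np.linalg.eigh(C)[1][:,1];e*=np.sign(e[1]);print('y axis',e,np.arctan2(-e[0],e[1]))
    yaw=np.arctan2(-e[0],e[1]);X=np.array([np.cos(yaw),np.sin(yaw)]);O=np.array([cx,cy])/1000+.027*X;print('origin',O)
    W=w.reshape(-1,3);f=np.load(n+'1f.npy').reshape(-1,3).astype(int)
    l=np.c_[(W[:,:2]-O)@X,(W[:,:2]-O)@e,W[:,2]]
    m=(abs(l[:,1])<.17)&(l[:,0]>-.12)&(l[:,0]<.2)&(l[:,2]>.02)&(l[:,2]<.31)
    blue=m&(f[:,0]>f[:,2]+40);print('blue rng',np.percentile(l[blue],[1,5,50,95,99],axis=0))
    # front profile around pulls and hasp
    for nm,a,b in(('pullL',.075,.105),('hasp',-.024,.024),('pullR',-.105,-.075),('mid',.035,.055)):
        s=m&(l[:,1]>a)&(l[:,1]<b);t=l[s];k=np.argsort(t[:,0]);t=t[k];print(nm,len(t));g=f[s][k]
        for x0 in np.arange(-.12,.14,.01):
            z=(t[:,0]>=x0)&(t[:,0]<x0+.01)
            if z.sum():print('  %.3f'%x0,z.sum(),np.percentile(t[z,2],[5,50,95]),g[z].mean(0).astype(int))
E
```

```text
top 2787 [0.5209 0.1159 0.3512] ((524.0999755859375, 122.40080261230469), (41.60663986206055, 432.7130432128906), 1.245608925819397)
y axis [-0.0223  0.9998] 0.022255991925793705
origin [0.5511 0.123 ]
blue rng [[-0.0004 -0.1493  0.0273]
 [ 0.0011 -0.1346  0.0718]
 [ 0.0932  0.0297  0.1317]
 [ 0.1245  0.1409  0.1459]
 [ 0.1274  0.1493  0.148 ]]
pullL 288
  -0.030 26 [0.1393 0.1425 0.1447] [36 35 36]
  -0.020 27 [0.1371 0.1407 0.1443] [29 29 30]
  -0.010 35 [0.0484 0.1391 0.1421] [40 35 32]
  -0.000 50 [0.0223 0.1413 0.147 ] [103  70  46]
  0.010 27 [0.1413 0.144  0.1463] [116  84  60]
  0.020 4 [0.1406 0.1419 0.1445] [122 114 109]
  0.080 15 [0.13   0.1338 0.1358] [109  76  52]
  0.090 29 [0.1284 0.1324 0.1367] [113  76  48]
  0.100 23 [0.1272 0.1305 0.1337] [109  74  48]
  0.110 25 [0.1255 0.1285 0.132 ] [111  75  48]
  0.120 20 [0.1228 0.1266 0.1297] [110  75  50]
  0.130 7 [0.1228 0.1249 0.1262] [104  91  82]
hasp 639
  -0.080 19 [0.1587 0.162  0.1638] [107 113 117]
  -0.070 40 [0.154  0.1574 0.1618] [101 107 111]
  -0.060 51 [0.1502 0.1525 0.1556] [115 122 127]
  -0.050 35 [0.148
[... 4746 characters left out ...]
5 0.1375 0.1375] [87 58 32]
  -0.010 23 [0.0224 0.0653 0.128 ] [130  83  39]
  -0.000 104 [0.0276 0.0804 0.1437] [131  84  39]
  0.010 15 [0.1409 0.1426 0.1448] [143  92  44]
  0.020 11 [0.1398 0.1416 0.1425] [144  92  44]
  0.030 15 [0.1386 0.1409 0.1431] [142  92  43]
  0.040 12 [0.137  0.1381 0.1405] [141  91  42]
  0.050 10 [0.1349 0.137  0.1391] [143  93  43]
  0.060 11 [0.1336 0.1348 0.1367] [143  95  53]
  0.070 1 [0.1338 0.1338 0.1338] [145 106  83]
  0.080 2 [0.1295 0.1301 0.1308] [134  99  77]
  0.090 10 [0.1295 0.1326 0.1333] [139 100  64]
  0.100 10 [0.1268 0.1294 0.1314] [141  95  48]
  0.110 20 [0.0205 0.0787 0.1289] [105  67  32]
  0.120 12 [0.1249 0.1264 0.1281] [138  91  49]
```

```bash
python3 - <<'E'
import cv2
a=cv2.imread('pics/side2.png')[150:290,225:395];b=cv2.imread('pics/top2.png')[135:245,190:400]
cv2.imwrite('pics/crop1.png',cv2.resize(a,None,fx=4,fy=4,interpolation=2));cv2.imwrite('pics/crop2.png',cv2.resize(b,None,fx=3.8,fy=3.8,interpolation=2))
E
```

```text
(no output)
```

View pics/crop1.png

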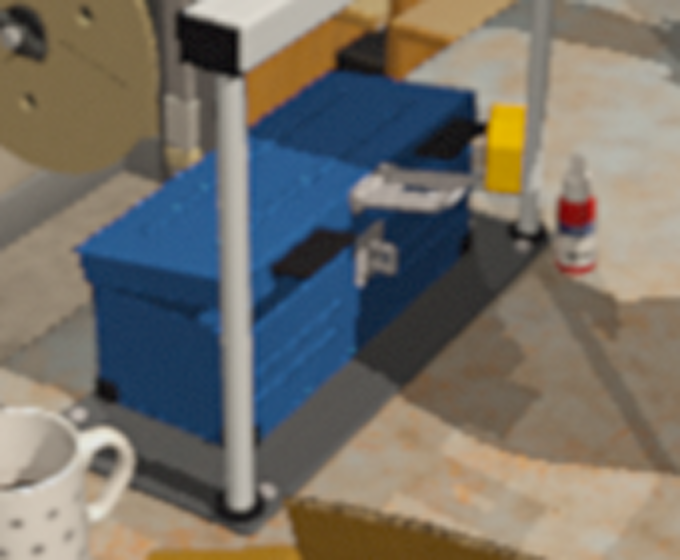

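View pics/crop2.png

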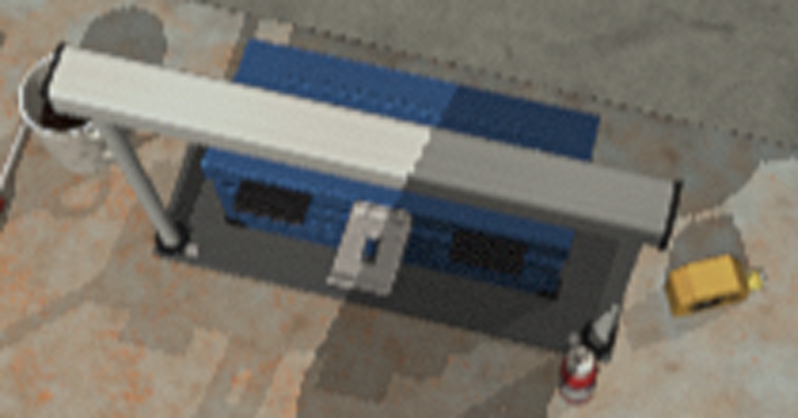

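```bash
cat >> h.py <<'E'
O=np.array([.549,.1229]);YAW=.020
XA=np.array([np.cos(YAW),np.sin(YAW)]);YA=np.array([-XA[1],XA[0]])
def W(x,y,z): return np.r_[O+x*XA+y*YA,z]
def loc(w): return np.concatenate([(w[...,:2]-O)@np.c_[XA,YA],w[...,2:]],-1)
T=np.radians(57)
ORI=[np.pi,-T,YAW]
E
python3 - <<'E'
from h import *
np.set_printoptions(precision=3,suppress=True)
w=np.load('top1.npy');p=w[190:290,95:190].reshape(-1,3);p=p[p[:,2]>.05];print('box',np.nanpercentile(p,[2,50,98],axis=0))
p=w[215:242,335:352].reshape(-1,3);p=p[p[:,2]>.03];print('bottle',np.nanpercentile(p,[5,50,95],axis=0), np.median(loc(p),0))
for a in((-.17,.095,.26),(-.012,.095,.17),(-.012,.095,.12),(-.15,.022,.22),(-.066,.022,.16),(-.02,.022,.06)):
    print(a,robot.solve_ik(W(*a),ORI))
print(robot.solve_ik([.16,-.32,.32],[np.pi,0,.43]))
E
```

```text
box [[0.147 0.398 0.057]
 [0.293 0.507 0.125]
 [0.45  0.619 0.184]]
bottle [[ 0.473 -0.077  0.038]
 [ 0.486 -0.067  0.071]
 [ 0.525 -0.051  0.114]] [-0.066 -0.189  0.071]
(-0.17, 0.095, 0.26) [ 1.077 -0.476 -0.981  0.418 -0.819 -2.374]
(-0.012, 0.095, 0.17) [ 0.666 -0.059 -1.073 -0.331 -0.529 -2.752]
(-0.012, 0.095, 0.12) None
(-0.15, 0.022, 0.22) None
(-0.066, 0.022, 0.16) None
(-0.02, 0.022, 0.06) None
[-1.107 -0.078 -0.126  1.523  0.     1.604]
```

```bash
python3 - <<'E'
from h import *
np.set_printoptions(precision=2,suppress=True)
pts=[(-.17,.095,.24),(-.012,.095,.17),(-.012,.095,.125),(-.15,.022,.22),(-.066,.022,.16),(-.05,.022,.1),(-.02,.022,.06)]
for t in(40,50,60,70):
  for yaw in(-.2,.02,.25,.45):
    for k in range(4):
      M=R.from_euler('xyz',[np.pi,-np.radians(t),yaw])*R.from_euler('z',k*np.pi/2)
      s=[robot.solve_ik(W(*a),list(M.as_euler('xyz'))) for a in pts]
      print(t,yaw,k,''.join('.' if q is None else 'X' for q in s),s[2] if s[2] is not None else '')
E
```

```text
40 -0.2 0 XXXXXXX [ 0.65  0.08 -0.73  0.26 -0.51 -2.42]
40 -0.2 1 XXXXXXX [ 0.65  0.08 -0.73  0.26 -0.51 -0.85]
40 -0.2 2 XXXXXXX [ 0.65  0.08 -0.73  0.26 -0.51  0.72]
40 -0.2 3 XXXXXXX [ 0.65  0.08 -0.73  0.26 -0.51  2.29]
40 0.02 0 XXXXXXX [ 0.57  0.01 -0.84  0.11 -0.34 -2.7 ]
40 0.02 1 XXXXXXX [ 0.57  0.01 -0.84  0.11 -0.34 -1.13]
40 0.02 2 XXXXXXX [ 0.57  0.01 -0.84  0.11 -0.34  0.44]
40 0.02 3 XXXXXXX [ 0.57  0.01 -0.84  0.11 -0.34  2.01]
40 0.25 0 XXXXXXX [ 0.46 -0.04 -0.9   0.02 -0.13 -2.98]
40 0.25 1 XXXXXXX [ 0.46 -0.04 -0.9   0.02 -0.13 -1.41]
40 0.25 2 XXXXXXX [ 0.46 -0.04 -0.9   0.02 -0.13  0.16]
40 0.25 3 XXXXXXX [ 0.46 -0.04 -0.9   0.02 -0.13  1.73]
40 0.45 0 XXXXXXX [ 0.35 -0.04 -0.9   0.01  0.06  3.07]
40 0.45 1 XXXXXXX [ 0.35 -0.04 -0.9   0.01  0.06 -1.65]
40 0.45 2 XXXXXXX [ 0.35 -0.04 -0.9   0.01  0.06 -0.08]
40 0.45 3 XXXXXXX [ 0.35 -0.04 -0.9   0.01  0.06  1.5 ]
50 -0.2 0 XXXXXXX [ 0.73  0.08 -0.88 -0.02 -0.66 -2.43]
50 -0.2 1 XXXXXXX [ 0.73  0.08 -0.88 -0.02 -0.66 -0.86]
50 -0.2 2 XXXXXXX [ 0.73  0.08 -0.88 -0.02 -0.66  0.71]
50 -0.2 3 XXXXXXX [ 0.73  0.08 -0.88
[... 746 characters left out ...]
]
60 -0.2 1 XXXX... [ 0.79  0.16 -1.03 -0.37 -0.81 -0.92]
60 -0.2 2 XXXX... [ 0.79  0.16 -1.03 -0.37 -0.81  0.66]
60 -0.2 3 XXXX... [ 0.79  0.16 -1.03 -0.37 -0.81  2.23]
60 0.02 0 XX..... 
60 0.02 1 XX..... 
60 0.02 2 XX..... 
60 0.02 3 XX..... 
60 0.25 0 ....... 
60 0.25 1 ....... 
60 0.25 2 ....... 
60 0.25 3 ....... 
60 0.45 0 ....... 
60 0.45 1 ....... 
60 0.45 2 ....... 
60 0.45 3 ....... 
70 -0.2 0 XX..... 
70 -0.2 1 XX..... 
70 -0.2 2 XX..... 
70 -0.2 3 XX..... 
70 0.02 0 ....... 
70 0.02 1 ....... 
70 0.02 2 ....... 
70 0.02 3 ....... 
70 0.25 0 ....... 
70 0.25 1 ....... 
70 0.25 2 ....... 
70 0.25 3 ....... 
70 0.45 0 ....... 
70 0.45 1 ....... 
70 0.45 2 ....... 
70 0.45 3 .......
```

```bash
cat >> h.py <<'E'
T=np.radians(45)
ORI=list((R.from_euler('xyz',[np.pi,-T,YAW])*R.from_euler('z',np.pi)).as_euler('xyz'))
E
python3 - <<'E'
from h import *
np.set_printoptions(precision=3,suppress=True)
st=lambda s:print(s,round(telemetry.get_clock(),2),loc(np.array(telemetry.get_tcp_pos())),np.array(telemetry.get_wrist_force()))
ok=[robot.solve_ik(W(*a),ORI) for a in((-.18,.095,.23),(-.013,.095,.17),(-.013,.095,.12),(-.15,.022,.2),(-.066,.022,.13),(-.045,.022,.08),(-.01,.022,.06))]
print([q is not None for q in ok])
assert all(q is not None for q in ok)
robot.set_gripper(0.0)
robot.move_to([.16,-.32,.32],[np.pi,0,.43]);st('retract')
robot.move_to(W(-.18,.095,.23),ORI);st('front')
robot.servo_line(W(-.013,.095,.172));st('above')
print(robot.servo_line(W(-.013,.095,.112),v=.03,until_force=14));st('pressed')
robot.pause(.3);st('hold')
c=cap('top','top3.png');np.save('t3.npy',cloud(c));cap('side','side3.png')
E
```

```text
[True, True, True, True, True, False, True]Traceback (most recent call last):
  File "<stdin>", line 6, in <module>
AssertionError
```

```bash
sed -i 's/^T=np.radians(45)/T=np.radians(41)/' h.py
python3 - <<'E'
from h import *
np.set_printoptions(precision=3,suppress=True)
st=lambda s:print(s,round(telemetry.get_clock(),2),loc(np.array(telemetry.get_tcp_pos())),np.array(telemetry.get_wrist_force()))
ok=[robot.solve_ik(W(*a),ORI) for a in((-.18,.095,.23),(-.013,.095,.17),(-.013,.095,.12),(-.15,.022,.2),(-.066,.022,.13),(-.045,.022,.08),(-.03,.022,.06),(-.01,.022,.06))]
print([q is not None for q in ok])
assert all(q is not None for q in ok)
robot.set_gripper(0.0)
robot.move_to([.16,-.32,.32],[np.pi,0,.43]);st('retract')
robot.move_to(W(-.18,.095,.23),ORI);st('front')
robot.servo_line(W(-.013,.095,.172));st('above')
print(robot.servo_line(W(-.013,.095,.112),v=.03,until_force=14));st('pressed')
robot.pause(.3);st('hold')
c=cap('top','top3.png');np.save('t3.npy',cloud(c));cap('side','side3.png')
E
```

```text
[True, True, True, True, True, True, True, True]
retract 1.62 [-0.398 -0.435  0.32 ] [-0.897 -0.471 -0.5  ]
front 4.46 [-0.18   0.095  0.23 ] [-0.06   0.175 -0.048]
above 5.78 [-0.013  0.095  0.172] [0.139 0.598 0.001]
True
pressed 7.26 [-0.012  0.095  0.123] [-2.926 -0.225  8.436]
hold 7.56 [-0.012  0.095  0.123] [-0.522 -0.372  7.086]
```

```bash
python3 - <<'E'
from h import *
np.set_printoptions(precision=4,suppress=True)
st=lambda s:print(s,round(telemetry.get_clock(),2),loc(np.array(telemetry.get_tcp_pos())),np.array(telemetry.get_wrist_force()))
print(robot.servo_line(W(-.012,.095,.116),v=.02,until_force=16));st('press2')
robot.servo_line(W(-.03,.095,.15));st('up')
robot.servo_line(W(-.15,.06,.2));st('back')
c=cap('side','side4.png');l=loc(cloud(c)).reshape(-1,3)
c2=cap('top','top4.png');l2=loc(cloud(c2)).reshape(-1,3)
for n,L in(('side',l),('top',l2)):
  for nm,ya,yb,rng in(('lid',-.14,-.04,(.01,.03,.06,.09,.12)),('pullR',-.115,-.065,(-.025,-.015,-.005)),('hasp',-.023,.023,(-.085,-.075,-.065,-.055,-.045,-.035,-.025,-.015))):
    print(n,nm)
    for x in rng:
        s=L[(L[:,1]>ya)&(L[:,1]<yb)&(abs(L[:,0]-x)<.005)&(L[:,2]>.1)&(L[:,2]<.2)]
        if len(s):print('  %.3f'%x,len(s),np.median(s[:,2]).round(4))
a=cv2.imread('pics/side4.png')[150:290,225:395];cv2.imwrite('pics/crop4.png',cv2.resize(a,None,fx=4,fy=4,interpolation=2))
E
```

```text
True
press2 7.87 [-0.0116  0.0954  0.123 ] [-3.8229 -1.631   9.5827]
up 8.23 [-0.0297  0.0953  0.1503] [ 0.7943  0.3619 -1.2381]
back 9.28 [-0.1497  0.0601  0.1996] [-0.8927 -0.1141  0.4405]
side lid
  0.010 54 0.1259
  0.030 64 0.1272
  0.060 58 0.1256
  0.090 62 0.127
  0.120 56 0.1261
side pullR
  -0.025 35 0.1185
  -0.015 27 0.1188
  -0.005 57 0.1195
side hasp
  -0.085 8 0.1303
  -0.075 25 0.1279
  -0.065 34 0.1251
  -0.055 26 0.1246
  -0.045 27 0.123
  -0.035 26 0.1224
  -0.025 30 0.1213
  -0.015 38 0.1216
top lid
  0.010 97 0.1264
  0.030 45 0.1267
  0.090 60 0.1277
  0.120 92 0.127
top pullR
  -0.025 52 0.1193
  -0.015 49 0.1201
  -0.005 53 0.12
top hasp
  -0.075 34 0.1307
  -0.065 43 0.1264
  -0.055 46 0.1249
  -0.045 30 0.1243
  -0.035 30 0.1244
  -0.025 40 0.1226
  -0.015 46 0.1217
```

View pics/crop4.png

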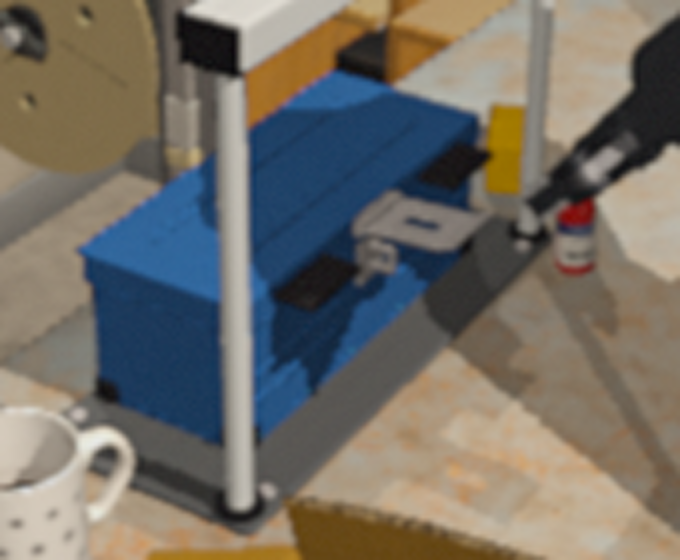

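```bash
python3 - <<'E'
from h import *
np.set_printoptions(precision=4,suppress=True)
st=lambda s:print(s,round(telemetry.get_clock(),2),loc(np.array(telemetry.get_tcp_pos())),np.array(telemetry.get_wrist_force()))
l=loc(cloud(cap('top')));s=l[(l[...,2]>.115)&(l[...,2]<.14)&(l[...,0]<-.04)&(l[...,0]>-.075)&(abs(l[...,1])<.05)]
lo,hi=np.percentile(s[:,1],[2,98]);print('hasp y',lo,hi);yc=(lo+hi)/2
assert abs(yc)<.005 and .04<hi-lo<.06
y=yc+.021
d=np.array([np.cos(T),np.sin(T)])
def tcp(a,gap=0,r=.058):
    a=np.radians(a);n=np.array([-np.cos(a),np.sin(a)]);e=np.array([-np.sin(a),-np.cos(a)])
    p=np.array([-.008,.118])+r*e+n*(.0015+.011*abs(d@n)+gap)
    return W(p[0],y,p[1])
path=[tcp(a) for a in range(90,5,-12)]
assert all(robot.solve_ik(p,ORI) is not None for p in path)
robot.servo_line(tcp(95,.025));st('above')
for p in path:
    if robot.servo_line(p,v=.06,until_force=15): st('FORCE');break
    st('')
else:
    q=tcp(0,-.006);print(robot.servo_line(q,v=.03,until_force=12));st('end')
cap('top','top5.png');cap('side','side5.png')
a=cv2.imread('pics/side5.png')[150:290,225:395];cv2.imwrite('pics/crop5.png',cv2.resize(a,None,fx=4,fy=4,interpolation=2))
E
```

```text
hasp y -0.024624445693248845 0.022795195088665395
above 10.28 [-0.0631  0.0202  0.1574] [0.7461 0.8272 0.6419]
 10.95 [-0.0659  0.0203  0.127 ] [ 0.2072 -0.7534  0.8766]
 11.33 [-0.0662  0.0201  0.1126] [-0.293   0.5094 -0.1724]
 11.72 [-0.063   0.02    0.0987] [-0.7925  0.3052 -0.192 ]
 12.12 [-0.0565  0.02    0.0859] [-0.5493 -0.2788 -0.3702]
 12.47 [-0.0491  0.02    0.0766] [ 0.4517  0.1292 -0.612 ]
 12.78 [-0.0416  0.0199  0.0701] [-0.4916  0.3387 -0.1375]
 13.1 [-0.0328  0.02    0.0649] [ 0.1309 -0.4021 -0.0302]
 13.43 [-0.0228  0.02    0.0611] [-0.6625  0.0267  1.0324]
True
end 13.81 [-0.0136  0.0199  0.059 ] [-4.4975 -0.0763  3.761 ]
```

View pics/crop5.png

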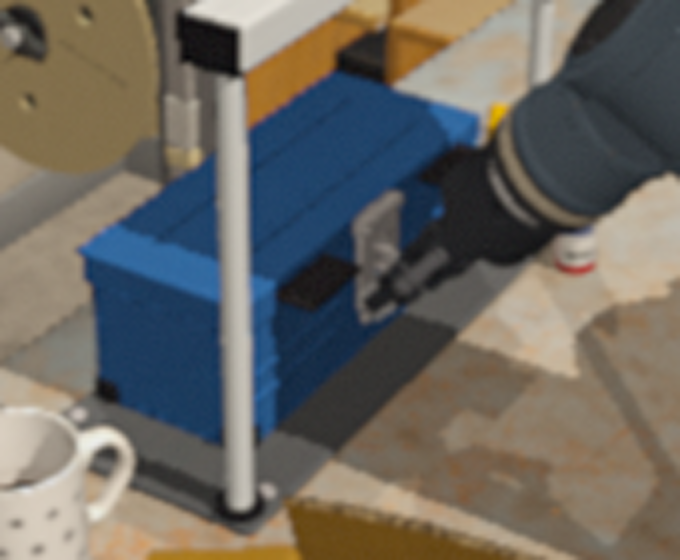

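The hasp hangs against the front with the staple through its slot. I'll back away and measure.

```bash
python3 - <<'E'
from h import *
np.set_printoptions(precision=4,suppress=True)
print(robot.servo_line(W(-.010,.02,.059),v=.02,until_force=15),loc(np.array(telemetry.get_tcp_pos())),telemetry.get_wrist_force())
robot.servo_line(W(-.05,.02,.062),v=.08)
robot.servo_line(W(-.2,.02,.2))
f0=np.load('side1f.npy')
for n in('side','top'):
    c=cap(n,n+'6.png');l=loc(cloud(c));f=c['frame'].astype(int)
    grey=(abs(f[...,0]-f[...,2])<30)&(f.sum(-1)>200)
    s=l[grey&(abs(l[...,1])<.024)&(abs(l[...,1])>.006)&(l[...,0]>-.09)&(l[...,0]<.02)&(l[...,2]>.03)&(l[...,2]<.125)]
    for z in np.arange(.04,.125,.01):
        t=s[abs(s[:,2]-z)<.005]
        if len(t):print(n,'z%.2f'%z,len(t),np.median(t[:,0]))
    L=l[(abs(l[...,1])<.14)&(l[...,0]>.005)&(l[...,0]<.03)&(l[...,2]>.1)&(l[...,2]<.2)];print('lid',np.median(L[:,2]))
    g=np.load(n+'1f.npy').astype(int)
    for nm,b in(('mug',(205,245,260,305) if n=='side' else (195,145,230,185)),('bottle',(360,188,378,220) if n=='side' else (334,215,352,242)),('tape',(345,172,360,198) if n=='side' else (362,198,395,222))):
        u0,v0,u1,v1=b;print(n,nm,'diff',np.abs(f-g)[v0:v1,u0:u1].mean())
print(telemetry.get_clock())
a=cv2.imread('pics/side6.png')[150:290,225:395];b=cv2.imread('pics/top6.png')[135:245,190:400]
cv2.imwrite('pics/crop6.png',np.vstack([cv2.resize(a,(340,280)),cv2.resize(b,(340,178))]))
E
```

```text
True [-0.0134  0.0196  0.0572] [-9.2027  1.0233  5.0272]
side z0.04 3 -0.010268037026269348
side z0.05 25 -0.012973206480431695
side z0.06 28 -0.010186188918065501
side z0.07 14 -0.009785448082594479
side z0.08 17 -0.009432935056753411
side z0.09 23 -0.009558969754768316
side z0.10 21 -0.009333440266672781
side z0.11 21 -0.009881374147592622
side z0.12 48 -0.010165280679415183
lid 0.1259632206410244
side mug diff 1.368080808080808
side bottle diff 31.51446759259259
side tape diff 18.41111111111111
top z0.05 17 -0.009010379253930813
top z0.06 4 -0.007548740488257498
top z0.10 1 -0.005311193581481047
top z0.11 1 -0.006895475063155111
top z0.12 27 -0.005985291464039873
lid 0.12666152199737768
top mug diff 1.8216666666666668
top bottle diff 22.025377229080934
top tape diff 26.203703703703702
16.3417
```

View pics/crop6.png

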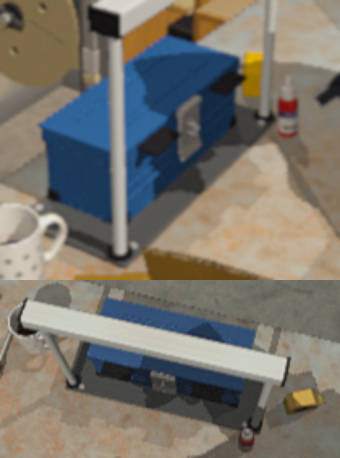

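The hasp hangs vertical: x is within 1 mm from z = 60 to 120 mm. The lid is level at 126 mm, and the mug, bottle and tape are in place, with only the lighting on them changed.

```bash
python3 -c "
from h import *
print(job_done())"
```

```text
the job is handed in; nothing more can be done
None
```

I pressed the lid fully shut, then swung the hasp down flat over the staple, and handed the job in at about 16 s; the lamp bar, mug, bottle and tape measure were left alone, though the verdict was not shown.

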